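Find the loaded bush by weight and hold it over the probe head

TASK

Two bronze bushes that look alike stand in the sorting channel, and one of them has the heavier core. Lift the left bush (left as seen from the robot) well clear of the channel, hold it still for a second to feel its weight and set it back upright where it stood, then lift and feel the right one in the same way. Leave the lighter bush standing where it began and finish with the heavier one still held in the gripper, upright and motionless about 60 mm above the middle of the white probe head, touching nothing else; drop or tip neither bush and leave the other things on the table where they are.

Things in the scene. Friction and masses are not known exactly. Their poses are not given: they have to be found in the camera images.
- channel: Shallow grey steel sorting channel fixed to the table, 90 mm (x) by 360 mm (its length, y), floor 4 mm thick, open upwards; 4 mm thick side walls along both long sides and across the +y end stand 12 mm above the table. Near its -y end a sprung steel gate 22 mm high bars it. Origin: middle of the underside, at table height; x across, y along the channel towards the robot's left, z up. Its yaw stays within 0.25 rad of straight.
- bush_left: The bush at the channel's +y end (left as seen from the robot): upright bronze cylinder 38 mm in diameter with a closed flat top, standing on a 52 mm flange 6 mm thick; 54 mm high in all. It is hollow and sealed; a loose core inside makes the whole weigh either about 340 g or about 560 g (each give or take 40 g). Origin: middle of the flange's underside, z up along the axis. It stands on the channel's floor.
- bush_right: The other bush, 110 to 150 mm along the channel from the first towards -y; same shape, size and origin as bush_left, with the other core in it. Which of the two is the heavier changes from run to run and cannot be seen.
- reader_top (a point): Middle of the top of the probe head: a flat white disc 68 mm in diameter, 30 mm above the table, on a round black housing 90 mm in diameter, fixed to the table.
- wedge_1: Bystander: zinc-plated wedge 50 by 26 mm, 5 to 16 mm high, lying in the channel between bush_right and the gate. Origin: middle of the underside.
- wedge_2: Bystander: wedge like wedge_1, on the table on the far side of the probe head. Origin: middle of the underside.
- wedge_3: Bystander: wedge like wedge_1, on the table beside the channel, on the robot's side of it. Origin: middle of the underside.
- roller: Bystander: white nylon roller 32 mm in diameter, 45 mm high, standing upright to the right of the probe head. Origin: middle of the underside.
- vblock: Bystander: steel V-block 60 by 50 mm, 38 mm high, beyond the channel. Origin: middle of the underside.
- parallel: Bystander: steel bar 100 by 10 mm, 25 mm high, standing on edge beyond the channel. Origin: middle of the underside.
There are look-alikes about, which are no part of the job. What is shaped like the bush_left but red or turquoise is not meant.

How it is judged:
By the outcome, as a careful person would: the job done as asked, in the order asked, and still so for the second after the job is handed in, while the arm keeps its last pose, push and grip.
It also fails if it takes over 72 s, if anything falls off the work surface, if the arm or the gripper's body presses on something with over 40 N, if the wrist force passes 120 N, or if a joint passes its speed limit or range.

ROBOT

A 6-joint arm with a two-finger parallel gripper is mounted at the origin on the work surface. World frame = base frame: x ahead of the robot, y to its left, z up, the work surface at z = 0. Lengths are in mm, angles in rad, forces in N, time in s.
With the tool pointing down it reaches from about 325 to 900 mm from the base axis. Payload 6.1 kg.
Tool frame: the origin (TCP) lies on the mounting face of the last link; the fingertips stand 182 mm ahead of it and the grasp point (between the pads) lies 164 mm ahead of it (hold_point_z is the distance from the TCP to the grasp point, in mm); x points along the fingers, y is the direction in which the jaws open and shut, and the axes are right-handed (so a half turn about x gives the same grasp; the last joint's range is limited). The gripper opens to 87 mm and grips with 3 to 60 N. Pads are 19 mm wide; open, the fingers measure 117 mm over their backs; the gripper's body (75 mm by 190 mm) begins 51 mm behind the grasp point.
Start: joints at [-1.473, 0.22, 1.526, -0, 1.395, -0.126], TCP at [138.704, -609.408, 404.738] pointing down, gripper open.
Joint ranges: [-2.98, 2.98], [-0.91, 2.08], [0.09, 2.57], [-1.24, 4.39], [0.2, 2.65], [-2.68, 2.68]. Speed limits (rad/s): [2.57, 2.57, 3.01, 3.14, 3.14, 3.14].

INTERFACE

Orientations are given as [roll, pitch, yaw] about the fixed x, y, z axes, in that order (R = Rz(yaw) Ry(pitch) Rx(roll)).
In Python, from cell import observe, get_image, get_calibration, sign_off, hold_point_z gives the robot as it stands.
- The arm moves only by the tool move_arm, never from a script. Its argument "steps" is a list that holds one entry, the list of rows, each a list of 5 numbers: the opening in per cent of the stroke, from 0 (shut) to 100 (fully open), then the shift along the tool's x, y, z in m, then the turn about the tool's x in rad. A call has 1 to 10 rows; each row shifts and turns the pose as measured when the row begins, along the tool's axes as they then stand; what a row does not reach is not made up. A row lasts 1/8 s, in which the tool goes at most 62.5 mm and 10.7 degrees, less where a joint would pass 70% of its speed; a pose out of reach is approached as far as the arm can. A call is refused whole if a number of a shift passes 0.0625 or a number of a turn 0.188, either way. A call with a gripper value outside its range is refused whole. The fingers move at their own pace and stop on an object; "grip_force" is the grip in N (left out, the last holds). Time passes only in rows, so rows that do not move let the fingers close. It gives the time, the measured TCP pose, the force and the opening at its end, in the units of the state.
- observe(): the state, without advancing time (a new reading comes with each control period).
- get_image(name): name is "scene" or "top" or "wrist"; returns (picture, depth): 384x512x3 uint8, blue, green, red; 384x512 float32, mm along the optical axis (not along the pixel's ray), 0 where there is no reading.
- get_calibration(name): a dict with "intrinsics" (3x3 intrinsics, pixels), "R" (3x3) and "t" (3): a world point X has camera coordinates R X + t; the wrist camera has in their place "mount" (4x4, takes a point from camera to tool coordinates, whose origin is the TCP and whose axes are the tool frame's). Camera axes: x right, y down, z forward; pixel columns grow to the right and rows downward; lengths in mm; the calibration is good to about 2 mm. A picture is of the moment at which its call begins: read the wrist's pose just before it. get_calibration takes no time and is no camera call.
- sign_off(): hands the job in, once; it reports no verdict.
The state is a dict: "t": time; "qpos": joint angles; "qvel": joint speeds; "effort": joint torques, N m; "ee_pos": TCP position; "eef_rot": TCP orientation; "wrist_force": force on the tool from outside, world axes, zero at the start; "ft_torque": the same for the moment, N m; "width": finger opening in mm.
Only numpy, scipy, OpenCV 4.12 (cv2) and the standard library are available. Lean on these libraries where they do the work, as an engineer would, in place of code of your own. Each camera call takes 0.05 s, during which the arm holds its last target.

## Working session

There is one attempt and no reset: what is moved stays moved. The work goes in short steps, Python scripts to look and compute and a tool call to move; the robot and the scene stay as the last step left them, time stands still between calls to the robot, and variables do not carry over. Pictures are saved under pics/ and viewed, and the job is handed in when it is done.

Besides the shell and the picture viewer there is one more tool, called after ">>>" by a JSON object that holds its "fn" and its "kwargs". move_arm: Moves the arm, as the interface text tells. Its arguments: {"type":"object","properties":{"steps":{"type":"array"},"grip_force":{"type":"number"}},"required":["steps"]}

```bash
ls; mkdir -p pics; python3 - <<'E'
from cell import *
import cv2,json
print(observe(), hold_point_z() if callable(hold_point_z) else hold_point_z)
for n in ("scene","top"):
    p,d=get_image(n); cv2.imwrite(f"pics/{n}0.png",p)
    import numpy as np; np.savez(f"{n}0.npz",p=p,d=d)
    print(n,get_calibration(n))
print(get_calibration("wrist"))
E
```

```text
pics
{'t': 0.0, 'qpos': array([-1.47308666e+00,  2.21222230e-01,  1.52758480e+00,  7.66879768e-06,
        1.39469179e+00, -1.26076878e-01]), 'qvel': array([-2.39753587e-03, -9.36469916e-04, -1.37678853e-03,  3.29230291e-05,
       -7.09220645e-04, -9.96848959e-05]), 'effort': array([ 6.99376014e-04, -4.94615579e+01, -3.87375283e+01,  6.99837855e-02,
        5.73809375e-02, -1.45789631e-04]), 'ee_pos': array([ 138.68798886, -609.15084977,  403.65325878]), 'eef_rot': array([-1.70083277,  1.56889015,  1.66454508]), 'wrist_force': array([ 0.54315659,  1.03901588, -0.81698084]), 'ft_torque': array([-0.00841975, -0.007175  , -0.00506477]), 'width': 87.26445430301261} 163.5
scene {'intrinsics': array([[394.55398235,   0.        , 255.04441122],
       [  0.        , 394.55398235, 192.32734612],
       [  0.        ,   0.        ,   1.        ]]), 'R': array([[ 0.87996157,  0.47491552,  0.01108552],
       [ 0.40640293, -0.74052275, -0.53522211],
       [-0.24597621,  0.47548008, -0.84463862]]), 't': array([-529.33449432, -207.11848812, 1069.1777715 ])}
top {'intrinsics': array([[461.257286
[... 167 characters left out ...]
9982964, -0.00669725],
       [-0.9858254 ,  0.01807624, -0.16679786],
       [ 0.16689051,  0.00373342, -0.98596837]]), 't': array([  39.07737945,  594.73998239, 1078.66839452])}
{'intrinsics': array([[277.99610569,   0.        , 257.54108591],
       [  0.        , 277.99610569, 187.0882278 ],
       [  0.        ,   0.        ,   1.        ]]), 'mount': array([[ 2.47439733e-04, -2.57375724e-01,  9.66311376e-01,
         1.99615240e+01],
       [ 9.99999950e-01, -1.27741491e-04, -2.90090013e-04,
         4.14982176e-01],
       [ 1.98100183e-04,  9.66311399e-01,  2.57375680e-01,
        -6.90222756e+01],
       [ 0.00000000e+00,  0.00000000e+00,  0.00000000e+00,
         1.00000000e+00]])}
```

View pics/top0.png

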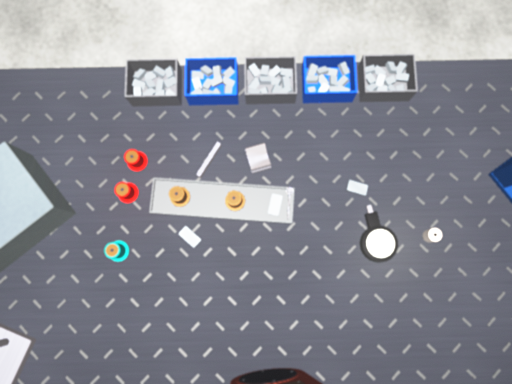

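View pics/scene0.png

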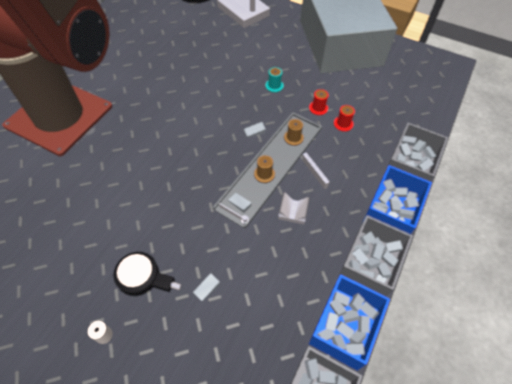

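The top view shows bronze bushes in the channel at (178,195) on the left and (235,200) on the right. The look-alikes outside it are red at (135,160) and (126,192), and turquoise at (117,250). The two in the channel are the ones I want. The probe head is at (380,243), the roller at (435,235) and the wedges at (190,237), (275,204) and (357,187).

```bash
cat > h.py <<'E'
import numpy as np,cv2
from cell import *
def ray(cal,uv,z):
    K,R,t=cal["intrinsics"],np.array(cal["R"]),np.array(cal["t"])
    d=R.T@np.linalg.inv(K)@np.array([uv[0],uv[1],1.]); c=-R.T@t
    return c+d*(z-c[2])/d[2]
def blobs(mask,amin=20):
    n,l,s,c=cv2.connectedComponentsWithStats(mask.astype(np.uint8))
    return [(c[i],s[i]) for i in range(1,n) if s[i][4]>=amin]
def world(cal,d):
    K,R,t=cal["intrinsics"],np.array(cal["R"]),np.array(cal["t"])
    v,u=np.mgrid[:d.shape[0],:d.shape[1]]
    P=np.stack([(u-K[0,2])/K[0,0]*d,(v-K[1,2])/K[1,1]*d,d],-1)
    return (P-t)@R
E
python3 - <<'E'
from h import *
for n in ("top","scene"):
    z=np.load(n+"0.npz"); p,d=z["p"],z["d"]; cal=get_calibration(n); W=world(cal,d)
    h=cv2.cvtColor(p,cv2.COLOR_BGR2HSV)
    br=(h[...,0]>8)&(h[...,0]<25)&(h[...,1]>110)&(h[...,2]>50)&(d>0)
    print(n,"bronze")
    for c,s in blobs(br,30):
        m=np.zeros(d.shape,bool); m[s[1]:s[1]+s[3],s[0]:s[0]+s[2]]=1; m&=br
        tz=m&(W[...,2]>50)
        print(c.round(1),s, 'top pts',tz.sum(), W[tz].mean(0).round(1) if tz.any() else None, 'bbox', (W[tz].min(0).round(),W[tz].max(0).round()) if tz.any() else None)
    wh=(h[...,1]<40)&(h[...,2]>225)
    for c,s in blobs(wh,60):
        if W[int(c[1]),int(c[0]),0]<620: print('white',c.round(1),s,W[int(c[1]),int(c[0])].round(1),'ray30',ray(cal,c,30).round(1))
    # channel walls
    if n=="top":
        m=(W[...,2]>2)&(W[...,2]<20)&(d>0)
        roi=m.copy(); roi[:, :140]=0; roi[:,305:]=0; roi[:170]=0; roi[228:]=0
        g=cv2.cvtColor(p,cv2.COLOR_BGR2GRAY)
        r2=((g>110)&(h[...,1]<60)).astype(np.uint8); r2[:, :140]=0; r2[:,305:]=0; r2[:172]=0; r2[228:]=0
        r2=cv2.morphologyEx(r2,cv2.MORPH_OPEN,np.ones((5,5)))
        cs=max(cv2.findContours(r2,cv2.RETR_EXTERNAL,cv2.CHAIN_APPROX_NONE)[0],key=cv2.contourArea)
        b=cv2.boxPoints(cv2.minAreaRect(cs)); print(b); print([ray(cal,q,12).round(1) for q in b])
        cv2.imwrite("pics/crop0.png",cv2.resize(p[130:280,90:310],None,fx=3.5,fy=3.5,interpolation=cv2.INTER_CUBIC))
E
```

```text
top bronze
[131.4 156.3] [126 151  12  12 106] top pts 104 [685.9 346.5  54.4] bbox (array([671., 332.,  50.]), array([700., 361.,  60.]))
[121.6 189.3] [116 184  12  12 112] top pts 111 [603.4 367.9  54.4] bbox (array([589., 354.,  50.]), array([617., 383.,  58.]))
[179.  195.7] [170 187  19  19 267] top pts 163 [588.8 232.5  58.1] bbox (array([571., 215.,  51.]), array([606., 249.,  65.]))
[234.7 200. ] [226 191  18  18 239] top pts 166 [575.3  94.   58.4] bbox (array([559.,  76.,  51.]), array([594., 113.,  65.]))
[111.6 249.7] [107 245  10  11  77] top pts 76 [457.3 387.   54.6] bbox (array([445., 375.,  51.]), array([469., 399.,  60.]))
white [ 17.  196.1] [   0  143   51  103 2795] [577.8 579.  136.2] ray30 [595.2 636.4  30. ]
white [357.1 187.3] [348 181  20  14 190] [ 606.4 -216.2    8.8] ray30 [ 602.  -212.1   30. ]
white [227.3 201.9] [ 153  182  141   40 3536] [569.9 110.5  53.7] ray30 [571.2 111.5  30. ]
white [189.2 236.3] [179 226  22  21 235] [489.8 209.2  10. ] ray30 [487.6 205.4  30. ]
white [380.1 243.1] [366 229  29  29 667] [ 463.1 -260.9   28.8] ray30 [ 462.8 -26
[... 484 characters left out ...]
ne
[321.1  93.8] [316  90  11   8  56] top pts 55 [602.5 367.4  52.8] bbox (array([589., 355.,  51.]), array([616., 380.,  55.]))
[347.  109.6] [342 106  11   8  61] top pts 61 [684.2 346.9  52.6] bbox (array([671., 334.,  51.]), array([697., 360.,  55.]))
[294.  132.8] [285 120  18  25 339] top pts 127 [590.2 229.2  56.4] bbox (array([573., 213.,  51.]), array([607., 249.,  60.]))
[264.2 169.5] [255 156  19  26 377] top pts 160 [577.5  90.2  56.4] bbox (array([559.,  74.,  50.]), array([595., 110.,  61.]))
white [133.9 270.1] [117 255  34  31 824] [ 459.5 -262.9   29. ] ray30 [ 461.8 -262.4   30. ]
white [ 96.4 329.5] [ 88 321  18  18 220] [ 478.3 -390.3   45.2] ray30 [ 472.8 -390.3   30. ]
```

View pics/crop0.png

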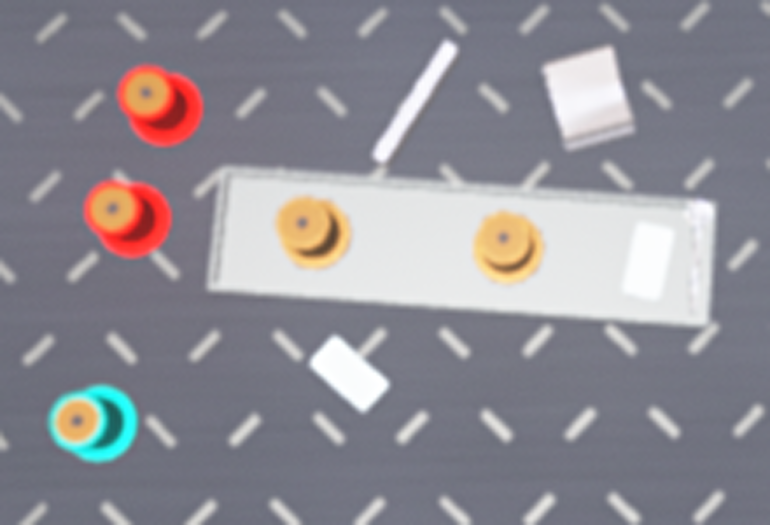

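The crop shows two plain bronze bushes in the channel, with a wedge and the gate at its right end. The red and turquoise look-alikes stand outside it.

```bash
cat >> h.py <<'E'
from scipy.spatial.transform import Rotation as Ro
def pose():
    o=observe(); R=Ro.from_euler('xyz',o['eef_rot']).as_matrix(); p=np.array(o['ee_pos'])
    return o,R,p,p+R[:,0]*163.5
def go(tgt,yawdir=None):
    "tgt: grasp point target world; yawdir: desired world direction of tool y (2D angle)"
    o,R,p,g=pose()
    print('t %.2f'%o['t'],'grasp pt',g.round(1),'x',R[:,0].round(4),'y',R[:,1].round(3),'w',round(o['width'],1),'F',o['wrist_force'].round(2),'q',o['qpos'].round(2))
    if yawdir is not None:
        a=np.arctan2(R[1,1],R[0,1]); dl=(yawdir-a+np.pi/2)%np.pi-np.pi/2
        print('turn world z',dl.round(3),'-> tool x turn',(-dl).round(3))
    d=R.T@(np.array(tgt)-g); print('shift tool mm',d.round(1))
E
python3 -c "
from h import *
go([589.5,231,150],1.48)"
```

```text
t 0.10 grasp pt [ 138.6 -608.9  240.2] x [-2.0e-04  1.8e-03 -1.0e+00] y [ 0.222 -0.975 -0.002] w 87.1 F [ 0.05 -0.64 -0.46] q [-1.47  0.22  1.53 -0.    1.39 -0.13]
turn world z -0.315 -> tool x turn 0.315
shift tool mm [  91.6 -718.7 -626. ]
```

>>> {"fn": "move_arm", "kwargs": {"steps": [[[100, 0, 0, 0, 0.158], [100, 0, 0, 0, 0.158]]]}}

```text
t: 0.35
ee_pos: [138.7, -608.8, 402.4]
eef_rot: [-1.376, 1.567, 1.665]
wrist_force: [0.2, 0.2, 0.1]
width: 87.2
```

```bash
python3 -c "
from h import *
go([589.5,231,150],1.48)"
```

```text
t 0.35 grasp pt [ 138.6 -608.1  238.9] x [-4.0e-04  4.2e-03 -1.0e+00] y [-0.101 -0.995 -0.004] w 87.2 F [0.16 0.17 0.06] q [-1.47  0.22  1.53  0.    1.39  0.2 ]
turn world z 0.01 -> tool x turn -0.01
shift tool mm [  92.2 -879.9 -364.2]
```

>>> {"fn": "move_arm", "kwargs": {"steps": [[[100, 0, -0.05, -0.021, 0], [100, 0, -0.05, -0.021, 0], [100, 0, -0.05, -0.021, 0], [100, 0, -0.05, -0.021, 0], [100, 0, -0.05, -0.021, 0], [100, 0, -0.05, -0.021, 0], [100, 0, -0.05, -0.021, 0], [100, 0, -0.05, -0.021, 0], [100, 0, 0, 0, 0]]]}}

```text
t: 1.48
ee_pos: [351.2, -216.0, 400.0]
eef_rot: [-1.395, 1.56, 1.642]
wrist_force: [-0.4, 0.5, -0.3]
width: 87.3
```

```bash
python3 -c "
from h import *
go([589.5,231,150],1.48)"
```

```text
t 1.48 grasp pt [ 351.1 -214.2  236.5] x [-8.000e-04  1.080e-02 -9.999e-01] y [-0.105 -0.994 -0.011] w 87.3 F [-0.41  0.51 -0.28] q [-0.75 -0.31  2.05  0.01  1.41  0.93]
turn world z 0.014 -> tool x turn -0.014
shift tool mm [  91.1 -466.8 -190.5]
```

>>> {"fn": "move_arm", "kwargs": {"steps": [[[100, 0, -0.05, -0.021, 0], [100, 0, -0.05, -0.021, 0], [100, 0, -0.05, -0.021, 0], [100, 0, -0.05, -0.021, 0], [100, 0, -0.05, -0.02, 0], [100, 0, -0.05, -0.02, 0], [100, 0, -0.05, -0.02, 0], [100, 0, -0.05, -0.02, 0], [100, 0.02, -0.04, -0.016, 0]]]}}

```text
t: 2.6
ee_pos: [586.5, 203.6, 382.5]
eef_rot: [-1.991, 1.565, 1.031]
wrist_force: [0.4, -0.3, -0.3]
width: 87.0
```

```bash
python3 -c "
from h import *
go([589.5,231,150],1.48)"
```

```text
t 2.60 grasp pt [586.9 204.4 219. ] x [ 0.0028  0.0047 -1.    ] y [-0.119 -0.993 -0.005] w 87.0 F [ 0.36 -0.29 -0.26] q [0.21 0.22 1.56 0.   1.35 1.9 ]
turn world z 0.029 -> tool x turn -0.029
shift tool mm [ 69.2 -26.4   0.8]
```

>>> {"fn": "move_arm", "kwargs": {"steps": [[[100, 0, 0, 0, 0], [100, 0, 0, 0, 0], [100, 0, 0, 0, 0], [100, 0, 0, 0, 0]]]}}

```text
t: 3.1
ee_pos: [587.3, 201.1, 379.8]
eef_rot: [-0.838, 1.568, 2.183]
wrist_force: [-0.2, 0.0, 0.1]
width: 87.0
```

```bash
python3 - <<'E'
from h import *
go([589.5,231,150],1.48)
p,d=get_image("wrist"); cv2.imwrite("pics/w1.png",p)
E
```

```text
t 3.10 grasp pt [587.1 201.5 216.3] x [-0.0017  0.0025 -1.    ] y [-0.12  -0.993 -0.002] w 87.0 F [-0.2   0.01  0.08] q [0.2  0.23 1.56 0.   1.35 1.89]
turn world z 0.03 -> tool x turn -0.03
shift tool mm [ 66.3 -29.4   1. ]
```

View pics/w1.png

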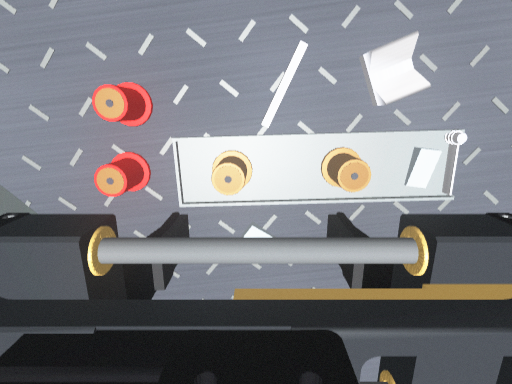

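The wrist view shows the left bush top at (228,180) and the right one at (353,176). I'll cross-check both positions.

```bash
cat >> h.py <<'E'
def wray(R,p,uv,z):
    cal=get_calibration("wrist"); M=np.array(cal["mount"]); T=np.eye(4); T[:3,:3]=R; T[:3,3]=p
    A=T@M; d=A[:3,:3]@np.linalg.inv(cal["intrinsics"])@np.array([uv[0],uv[1],1.]); c=A[:3,3]
    return c+d*(z-c[2])/d[2]
E
python3 - <<'E'
from h import *
o,R,p,g=pose()
for uv in [(228,180),(353,176)]: print(wray(R,p,uv,58).round(1))
for n,pts in (("top",[(176.4,193.6)]),):pass
z=np.load("top0.npz"); P=z["p"]; cal=get_calibration("top"); W=world(cal,z["d"])
h=cv2.cvtColor(P,cv2.COLOR_BGR2HSV)
# hole centre in tops: darkest pixel near
g_=cv2.cvtColor(P,cv2.COLOR_BGR2GRAY)
for n in("top","scene"):
    z=np.load(n+"0.npz"); W=world(get_calibration(n),z["d"]); 
    for a in ([589,231],[576,92]):
        m=(np.hypot(W[...,0]-a[0],W[...,1]-a[1])<30)&(W[...,2]>50)&(z["d"]>0)
        v,u=np.nonzero(m); hu=cv2.minEnclosingCircle(np.stack([u,v],1).astype(np.float32))
        print(n,hu,ray(get_calibration(n),(u.mean(),v.mean()),58).round(1),ray(get_calibration(n),hu[0],58).round(1))
E
```

```text
[587.7 234.3  58. ]
[575.6  95.7  58. ]
top ((176.3157958984375, 193.5263214111328), 7.824343681335449) [590.  233.7  58. ] [589.9 233.2  58. ]
top ((233.44595336914062, 197.8783721923828), 7.742408752441406) [576.5  94.5  58. ] [576.6  94.5  58. ]
scene ((295.5, 125.0), 7.566473007202148) [591.5 229.7  58. ] [591.5 229.7  58. ]
scene ((265.21185302734375, 162.1610107421875), 7.874294281005859) [578.9  90.4  58. ] [578.6  91.1  58. ]
```

>>> {"fn": "move_arm", "kwargs": {"steps": [[[100, 0.03, -0.032, 0, 0], [100, 0.055, 0, 0, 0], [100, 0, 0, 0, 0]]]}}

```text
t: 3.52
ee_pos: [592.1, 232.0, 296.9]
eef_rot: [-2.306, 1.565, 0.712]
wrist_force: [-0.6, -0.7, -0.6]
width: 86.9
```

```bash
python3 -c "
from h import *
go([589.5,233,36],1.48)"
```

```text
t 3.52 grasp pt [592.8 232.6 133.4] x [ 0.0042  0.0036 -1.    ] y [-0.123 -0.992 -0.004] w 86.9 F [-0.63 -0.73 -0.65] q [0.25 0.34 1.59 0.   1.21 1.94]
turn world z 0.033 -> tool x turn -0.033
shift tool mm [97.4  0.4  3.6]
```

>>> {"fn": "move_arm", "kwargs": {"steps": [[[100, 0.05, 0, 0.002, 0], [100, 0.03, 0, 0.0015, 0], [100, 0.012, 0, 0, 0]]]}}

```text
t: 3.9
ee_pos: [593.8, 232.8, 213.6]
eef_rot: [-2.644, 1.551, 0.373]
wrist_force: [0.1, -0.4, 0.3]
width: 87.1
```

```bash
python3 - <<'E'
from h import *
go([589.5,233,36],1.48)
p,d=get_image("wrist"); cv2.imwrite("pics/w2.png",p)
E
```

```text
t 3.90 grasp pt [596.8 234.   50.1] x [ 0.0184  0.0072 -0.9998] y [-0.124 -0.992 -0.009] w 87.1 F [ 0.08 -0.38  0.34] q [0.25 0.44 1.63 0.   1.05 1.94]
turn world z 0.034 -> tool x turn -0.034
shift tool mm [14.   2.   7.3]
```

View pics/w2.png

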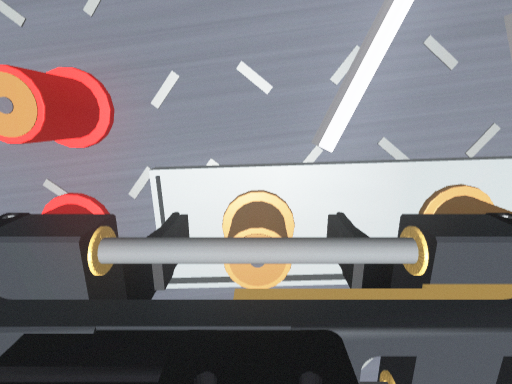

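>>> {"fn": "move_arm", "kwargs": {"steps": [[[100, 0.01, 0, 0.007, 0], [100, 0.001, 0.001, 0.001, 0], [100, 0, 0, 0, 0]]]}}

```text
t: 4.32
ee_pos: [587.0, 233.0, 205.5]
eef_rot: [-2.668, 1.546, 0.348]
wrist_force: [0.0, 0.0, 0.0]
width: 86.9
```

```bash
python3 -c "
from h import *
go([589.5,233,36],1.48)"
```

```text
t 4.33 grasp pt [590.8 234.4  42.1] x [ 0.0234  0.0085 -0.9997] y [-0.125 -0.992 -0.011] w 86.9 F [0.03 0.05 0.03] q [0.25 0.44 1.66 0.   1.02 1.95]
turn world z 0.034 -> tool x turn -0.034
shift tool mm [6.  1.6 1.3]
```

>>> {"fn": "move_arm", "kwargs": {"steps": [[[100, 0.004, 0, 0, 0], [100, 0, 0, 0, 0], [100, 0, 0, 0, 0], [100, 0, 0, 0, 0]]]}}

```text
t: 4.82
ee_pos: [587.8, 233.2, 202.7]
eef_rot: [-2.676, 1.544, 0.34]
wrist_force: [-0.5, 0.6, 0.3]
width: 86.8
```

```bash
python3 -c "
from h import *
go([589.5,233,36],1.48)"
```

```text
t 4.83 grasp pt [592.  234.7  39.3] x [ 0.0255  0.009  -0.9996] y [-0.125 -0.992 -0.012] w 86.8 F [-0.5   0.59  0.31] q [0.25 0.44 1.66 0.   1.02 1.95]
turn world z 0.034 -> tool x turn -0.034
shift tool mm [3.2 2.  2.3]
```

>>> {"fn": "move_arm", "kwargs": {"steps": [[[100, 0.001, 0.0015, 0.0015, 0], [40, 0, 0, 0, 0], [20, 0, 0, 0, 0], [20, 0, 0, 0, 0], [20, 0, 0, 0, 0], [20, 0, 0, 0, 0]]], "grip_force": 40}}

```text
t: 5.58
ee_pos: [586.0, 231.8, 201.5]
eef_rot: [-2.676, 1.544, 0.34]
wrist_force: [0.3, 0.3, 1.0]
width: 44.7
```

```bash
python3 -c "
from h import *
go([589.5,233,36],1.48)"
```

```text
t 5.58 grasp pt [590.1 233.3  38.1] x [ 0.0254  0.009  -0.9996] y [-0.125 -0.992 -0.012] w 44.7 F [0.34 0.33 0.96] q [0.25 0.44 1.66 0.   1.01 1.95]
turn world z 0.034 -> tool x turn -0.034
shift tool mm [2.1 0.4 0.7]
```

>>> {"fn": "move_arm", "kwargs": {"steps": [[[20, 0, 0, 0, 0], [20, 0, 0, 0, 0], [20, 0, 0, 0, 0]]]}}

```text
t: 5.95
ee_pos: [586.0, 232.1, 201.6]
eef_rot: [-2.667, 1.543, 0.349]
wrist_force: [-0.7, 0.6, -0.4]
width: 37.8
```

```bash
python3 - <<'E'
from h import *
go([589.5,233,36],1.48)
p,d=get_image("wrist"); cv2.imwrite("pics/w3.png",p)
E
```

```text
t 5.95 grasp pt [590.2 233.6  38.2] x [ 0.0257  0.0094 -0.9996] y [-0.125 -0.992 -0.013] w 37.8 F [-0.72  0.56 -0.44] q [0.25 0.44 1.66 0.   1.01 1.95]
turn world z 0.034 -> tool x turn -0.034
shift tool mm [2.2 0.7 0.7]
```

View pics/w3.png

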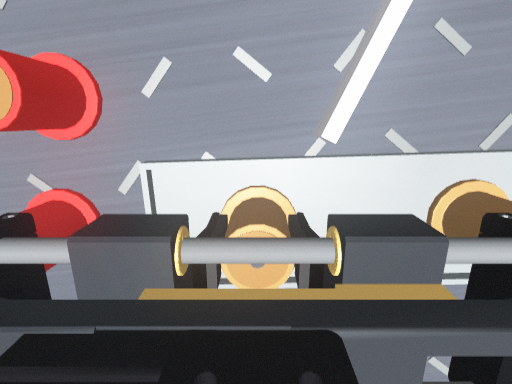

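>>> {"fn": "move_arm", "kwargs": {"steps": [[[0, 0, 0, 0, 0], [0, -0.015, 0, 0, 0], [0, -0.025, 0, 0, 0], [0, -0.025, 0, 0, 0], [0, -0.015, 0, 0, 0], [0, 0, 0, 0, 0]]]}}

```text
t: 6.75
ee_pos: [581.7, 230.3, 281.7]
eef_rot: [-2.649, 1.553, 0.367]
wrist_force: [0.5, 0.4, -5.7]
width: 37.7
```

```bash
cat > feel.py <<'E'
from h import *
import sys
f=[]
for i in range(int(sys.argv[1])):
    p,d=get_image("wrist"); o=observe(); f.append(o['wrist_force'])
f=np.array(f); print('F mean',f.mean(0).round(2),'sd',f.std(0).round(2),'effort',o['effort'].round(2))
cv2.imwrite(sys.argv[2],p); go([589.5,233,100],1.48)
E
python3 feel.py 24 pics/w4.png
```

```text
F mean [-0.04 -0.21 -5.28] sd [0.4  0.45 0.5 ] effort [-0.000e+00 -5.479e+01 -3.830e+01  2.000e-02 -1.900e-01 -0.000e+00]
t 7.95 grasp pt [583.8 231.3 116.8] x [ 0.0147  0.006  -0.9999] y [-0.125 -0.992 -0.008] w 37.6 F [-0.37 -0.31 -5.59] q [0.25 0.33 1.64 0.   1.16 1.95]
turn world z 0.034 -> tool x turn -0.034
shift tool mm [16.9 -2.3 -5.2]
```

View pics/w4.png

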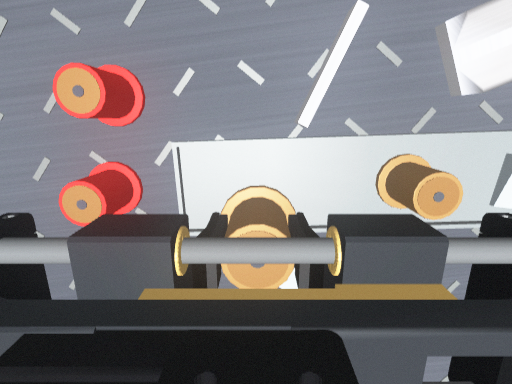

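The left bush reads about 5.28 N, or 540 g, and was held still for 1.2 s. I'll set it back at the recorded grasp pose, (590.2, 233.6, 38.2).

>>> {"fn": "move_arm", "kwargs": {"steps": [[[0, 0.025, -0.002, -0.006, 0], [0, 0.025, 0, 0, 0], [0, 0.015, 0, 0, 0], [0, 0, 0, 0, 0]]]}}

```text
t: 8.45
ee_pos: [589.5, 232.2, 214.9]
eef_rot: [-2.646, 1.553, 0.371]
wrist_force: [0.1, -1.1, -4.5]
width: 37.6
```

```bash
python3 -c "
from h import *
go([590.2,233.6,38.2],1.48)"
```

```text
t 8.45 grasp pt [592.2 233.2  51.4] x [ 0.017   0.0066 -0.9998] y [-0.125 -0.992 -0.009] w 37.6 F [ 0.15 -1.1  -4.54] q [0.25 0.43 1.65 0.   1.05 1.95]
turn world z 0.034 -> tool x turn -0.034
shift tool mm [13.2  0.   2.3]
```

>>> {"fn": "move_arm", "kwargs": {"steps": [[[0, 0.007, 0, 0.002, 0], [0, 0.003, 0, 0, 0], [0, 0, 0, 0, 0]]]}}

```text
t: 8.82
ee_pos: [588.5, 232.8, 206.6]
eef_rot: [-2.666, 1.549, 0.35]
wrist_force: [0.6, -0.3, -5.6]
width: 37.7
```

```bash
python3 -c "
from h import *
go([590.2,233.6,38.2],1.48)"
```

```text
t 8.82 grasp pt [591.8 234.1  43.1] x [ 0.0204  0.0074 -0.9998] y [-0.125 -0.992 -0.01 ] w 37.7 F [ 0.56 -0.27 -5.57] q [0.25 0.44 1.65 0.   1.03 1.95]
turn world z 0.034 -> tool x turn -0.034
shift tool mm [4.9 0.7 1.6]
```

>>> {"fn": "move_arm", "kwargs": {"steps": [[[0, 0.004, 0.0005, 0.0018, 0], [0, 0.0015, 0, 0, 0], [0, 0, 0, 0, 0]]]}}

```text
t: 9.2
ee_pos: [587.0, 232.7, 201.7]
eef_rot: [-2.672, 1.548, 0.344]
wrist_force: [0.3, -0.3, -5.2]
width: 38.0
```

```bash
python3 -c "
from h import *
go([590.2,233.6,38.2],1.48)"
```

```text
t 9.20 grasp pt [590.6 234.   38.3] x [ 0.0219  0.0078 -0.9997] y [-0.125 -0.992 -0.011] w 38.0 F [ 0.27 -0.26 -5.19] q [0.25 0.44 1.66 0.   1.02 1.95]
turn world z 0.034 -> tool x turn -0.034
shift tool mm [0.1 0.4 0.3]
```

>>> {"fn": "move_arm", "kwargs": {"steps": [[[0, 0.0012, 0, 0.0004, 0], [0, 0.0005, 0, 0, 0]]]}}

```text
t: 9.45
ee_pos: [587.0, 232.8, 201.6]
eef_rot: [-2.687, 1.547, 0.329]
wrist_force: [-2.3, 0.4, -0.4]
width: 37.9
```

```bash
python3 -c "
from h import *
go([590.2,233.6,38.2],1.48)"
```

```text
t 9.45 grasp pt [590.7 234.1  38.2] x [ 0.0226  0.0077 -0.9997] y [-0.125 -0.992 -0.01 ] w 37.9 F [-2.27  0.41 -0.41] q [0.25 0.44 1.66 0.   1.02 1.95]
turn world z 0.034 -> tool x turn -0.034
shift tool mm [-0.   0.5  0.4]
```

>>> {"fn": "move_arm", "kwargs": {"steps": [[[60, 0, 0, 0, 0], [100, 0, 0, 0, 0], [100, 0, 0, 0, 0], [100, 0, 0, 0, 0], [100, 0, 0, 0, 0], [100, 0, 0, 0, 0]]]}}

```text
t: 10.2
ee_pos: [588.7, 233.3, 203.6]
eef_rot: [-2.695, 1.541, 0.322]
wrist_force: [-0.3, 0.1, -1.3]
width: 84.8
```

```bash
python3 - <<'E'
from h import *
go([590.2,233.6,100],1.48)
p,d=get_image("wrist"); cv2.imwrite("pics/w5.png",p)
E
```

```text
t 10.20 grasp pt [593.4 234.8  40.1] x [ 0.0287  0.0096 -0.9995] y [-0.125 -0.992 -0.013] w 84.8 F [-0.29  0.07 -1.32] q [0.25 0.44 1.65 0.   1.02 1.95]
turn world z 0.034 -> tool x turn -0.034
shift tool mm [-60.    0.8   1.4]
```

View pics/w5.png

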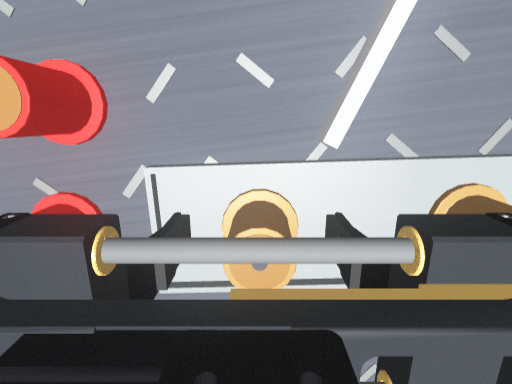

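It's released and standing. Next I'll rise and move to the right bush.

>>> {"fn": "move_arm", "kwargs": {"steps": [[[100, -0.03, 0, 0, 0], [100, -0.045, 0, 0, 0], [100, -0.015, 0.01, 0, 0], [100, 0, 0.05, 0, 0], [100, 0, 0.05, 0, 0], [100, 0, 0.03, 0, 0], [100, 0, 0, 0, 0]]]}}

```text
t: 11.12
ee_pos: [566.4, 88.3, 290.6]
eef_rot: [-2.701, 1.545, 0.317]
wrist_force: [-0.2, 1.4, 0.4]
width: 87.3
```

```bash
python3 - <<'E'
from h import *
go([576.5,94,38],1.48)
for n in ("wrist","top"):
    p,d=get_image(n); cv2.imwrite(f"pics/{n}6.png",p); np.savez(f"{n}6.npz",p=p,d=d)
E
```

```text
t 11.12 grasp pt [570.4  89.6 127.1] x [ 0.0245  0.008  -0.9997] y [-0.124 -0.992 -0.011] w 87.3 F [-0.19  1.4   0.41] q [0.01 0.2  1.78 0.01 1.14 1.71]
turn world z 0.033 -> tool x turn -0.033
shift tool mm [89.3 -4.1 -3.4]
```

View pics/wrist6.png

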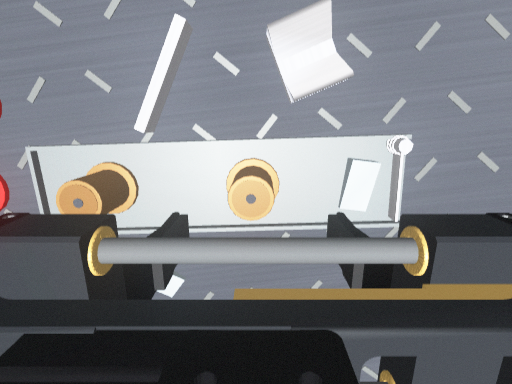

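View pics/top6.png

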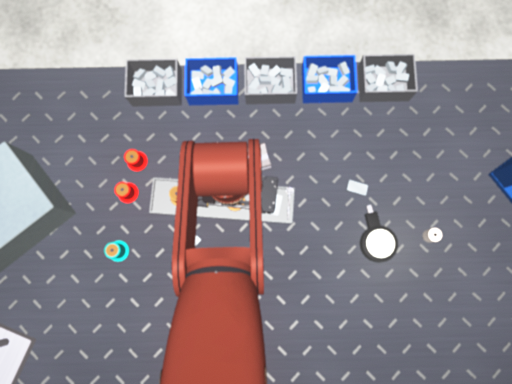

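The wrist view shows both bushes upright, the left top at (78,203) and the right at (250,199).

```bash
python3 - <<'E'
from h import *
o,R,p,g=pose()
for uv in [(78,203),(250.5,199)]: print(wray(R,p,uv,58).round(1))
E
```

```text
[588.9 236.3  58. ]
[575.7  96.8  58. ]
```

>>> {"fn": "move_arm", "kwargs": {"steps": [[[100, 0.03, -0.005, 0, 0], [100, 0.035, 0, 0, 0], [100, 0.01, 0, 0, 0], [100, 0, 0, 0, 0]]]}}

```text
t: 11.72
ee_pos: [570.0, 100.0, 214.6]
eef_rot: [-2.663, 1.542, 0.361]
wrist_force: [-0.6, 0.1, 0.8]
width: 86.9
```

```bash
python3 -c "
from h import *
go([576.5,95,38],1.48)"
```

```text
t 11.72 grasp pt [574.4 101.6  51.2] x [ 0.0267  0.0101 -0.9996] y [-0.117 -0.993 -0.013] w 86.9 F [-0.56  0.13  0.81] q [0.03 0.31 1.8  0.01 1.   1.72]
turn world z 0.027 -> tool x turn -0.027
shift tool mm [13.2  6.5 -2.6]
```

>>> {"fn": "move_arm", "kwargs": {"steps": [[[100, 0.008, 0.0065, -0.002, 0], [100, 0.004, 0, 0, 0], [100, 0, 0, 0, 0]]]}}

```text
t: 12.1
ee_pos: [573.0, 93.4, 204.6]
eef_rot: [-2.706, 1.538, 0.319]
wrist_force: [-0.6, -0.2, -0.4]
width: 87.1
```

```bash
python3 -c "
from h import *
go([576.5,95,38],1.48)"
```

```text
t 12.10 grasp pt [578.1  95.1  41.2] x [ 0.031   0.0102 -0.9995] y [-0.117 -0.993 -0.014] w 87.1 F [-0.6  -0.25 -0.42] q [0.02 0.33 1.8  0.01 0.98 1.7 ]
turn world z 0.026 -> tool x turn -0.026
shift tool mm [3.2 0.3 1.7]
```

>>> {"fn": "move_arm", "kwargs": {"steps": [[[100, 0.003, 0, 0.002, 0], [40, 0, 0, 0, 0], [20, 0, 0, 0, 0], [20, 0, 0, 0, 0], [20, 0, 0, 0, 0], [20, 0, 0, 0, 0], [20, 0, 0, 0, 0], [20, 0, 0, 0, 0], [0, 0, 0, 0, 0]]], "grip_force": 40}}

```text
t: 13.22
ee_pos: [571.5, 93.6, 202.6]
eef_rot: [-2.726, 1.536, 0.298]
wrist_force: [-0.7, -0.0, 0.1]
width: 37.8
```

```bash
python3 -c "
from h import *
go([576.5,95,38],1.48)"
```

```text
t 13.22 grasp pt [576.9  95.2  39.2] x [ 0.0329  0.0101 -0.9994] y [-0.117 -0.993 -0.014] w 37.8 F [-0.72 -0.04  0.09] q [0.02 0.33 1.8  0.01 0.97 1.71]
turn world z 0.026 -> tool x turn -0.026
shift tool mm [1.2 0.3 0.4]
```

Gripped at (576.9, 95.2, 39.2). I'll lift it the same way.

>>> {"fn": "move_arm", "kwargs": {"steps": [[[0, -0.015, 0, 0, 0], [0, -0.025, 0, 0, 0], [0, -0.025, 0, 0, 0], [0, -0.015, 0, 0, 0], [0, 0, 0, 0, 0]]]}}

```text
t: 13.85
ee_pos: [567.4, 92.8, 285.0]
eef_rot: [-2.678, 1.54, 0.346]
wrist_force: [0.4, -0.1, -4.4]
width: 37.5
```

```bash
python3 feel.py 24 pics/w7.png; python3 -c "
from h import *
go([576.9,95.2,39.2],1.48)"
```

```text
F mean [-0.03  0.01 -3.3 ] sd [0.52 0.54 0.49] effort [  0.   -47.36 -36.95   0.08  -0.25  -0.  ]
t 15.05 grasp pt [571.2  94.4 120. ] x [ 0.0258  0.0102 -0.9996] y [-0.117 -0.993 -0.013] w 37.7 F [-0.34  0.47 -3.31] q [0.02 0.21 1.78 0.01 1.13 1.71]
turn world z 0.026 -> tool x turn -0.026
shift tool mm [  21.9 -139.5   -1.4]
t 15.05 grasp pt [571.2  94.4 120. ] x [ 0.0258  0.0102 -0.9996] y [-0.117 -0.993 -0.013] w 37.7 F [-0.34  0.47 -3.31] q [0.02 0.21 1.78 0.01 1.13 1.71]
turn world z 0.026 -> tool x turn -0.026
shift tool mm [81.  -0.4 -3.6]
```

View pics/w7.png

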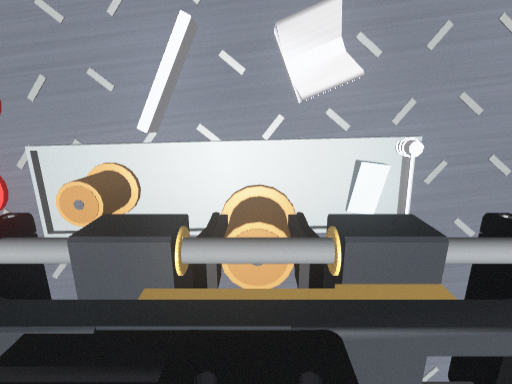

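The right bush reads 3.30 N, about 337 g, so it is the lighter one and the left is heavier. I'll put the right one back.

>>> {"fn": "move_arm", "kwargs": {"steps": [[[0, 0.025, 0, -0.003, 0], [0, 0.025, 0, 0, 0], [0, 0.015, 0, 0, 0], [0, 0, 0, 0, 0]]]}}

```text
t: 15.55
ee_pos: [572.5, 93.1, 218.0]
eef_rot: [-2.675, 1.541, 0.349]
wrist_force: [0.9, 0.1, -3.3]
width: 37.8
```

```bash
python3 -c "
from h import *
go([576.9,95.2,39.2],1.48)"
```

```text
t 15.55 grasp pt [577.1  94.8  54.6] x [ 0.0282  0.0103 -0.9996] y [-0.117 -0.993 -0.013] w 37.8 F [ 0.88  0.14 -3.33] q [0.02 0.31 1.8  0.01 1.01 1.7 ]
turn world z 0.026 -> tool x turn -0.026
shift tool mm [15.4 -0.2  0.7]
```

>>> {"fn": "move_arm", "kwargs": {"steps": [[[0, 0.01, 0, 0.0015, 0], [0, 0.003, 0, 0.0005, 0], [0, 0, 0, 0, 0]]]}}

```text
t: 15.92
ee_pos: [571.8, 93.6, 206.1]
eef_rot: [-2.705, 1.538, 0.319]
wrist_force: [0.0, 0.5, -3.4]
width: 37.8
```

```bash
python3 -c "
from h import *
go([576.9,95.2,39.2],1.48)"
```

```text
t 15.93 grasp pt [576.9  95.3  42.7] x [ 0.0313  0.0103 -0.9995] y [-0.117 -0.993 -0.014] w 37.8 F [ 0.01  0.47 -3.35] q [0.02 0.33 1.8  0.01 0.98 1.71]
turn world z 0.026 -> tool x turn -0.026
shift tool mm [3.5 0.1 0.1]
```

>>> {"fn": "move_arm", "kwargs": {"steps": [[[0, 0.003, 0, 0.0004, 0], [0, 0.0012, 0, 0, 0], [0, 0.0005, 0, 0, 0]]]}}

```text
t: 16.3
ee_pos: [571.9, 93.7, 202.5]
eef_rot: [-2.715, 1.537, 0.309]
wrist_force: [-3.4, -0.1, 3.4]
width: 37.6
```

```bash
python3 -c "
from h import *
go([576.9,95.2,39.2],1.48)"
```

```text
t 16.30 grasp pt [577.2  95.4  39.1] x [ 0.0324  0.0103 -0.9994] y [-0.117 -0.993 -0.014] w 37.6 F [-3.36 -0.06  3.37] q [0.02 0.33 1.8  0.01 0.97 1.71]
turn world z 0.026 -> tool x turn -0.026
shift tool mm [-0.1  0.3  0.3]
```

Seated: the force is now +3 N upwards. Releasing.

>>> {"fn": "move_arm", "kwargs": {"steps": [[[60, 0, 0, 0, 0], [100, 0, 0, 0, 0], [100, 0, 0, 0, 0], [100, 0, 0, 0, 0], [100, 0, 0, 0, 0], [100, 0, 0, 0, 0]]]}}

```text
t: 17.05
ee_pos: [573.4, 93.7, 204.3]
eef_rot: [-2.751, 1.532, 0.274]
wrist_force: [0.9, -0.0, 0.2]
width: 85.1
```

>>> {"fn": "move_arm", "kwargs": {"steps": [[[100, -0.03, 0, 0, 0], [100, -0.045, 0, 0, 0], [100, -0.015, -0.01, 0, 0], [100, 0, -0.05, 0, 0], [100, 0, -0.05, 0, 0], [100, 0, -0.022, 0, 0], [100, 0, 0, 0, 0], [100, 0, 0, 0, 0]]]}}

```text
t: 18.05
ee_pos: [584.4, 228.5, 294.3]
eef_rot: [-2.717, 1.537, 0.306]
wrist_force: [0.6, -0.2, -0.5]
width: 87.1
```

```bash
python3 - <<'E'
from h import *
go([590.3,234,38.5],1.48)
for n in ("wrist",):
    p,d=get_image(n); cv2.imwrite(f"pics/{n}8.png",p)
E
```

```text
t 18.05 grasp pt [589.7 230.2 130.9] x [ 0.0321  0.0101 -0.9994] y [-0.118 -0.993 -0.014] w 87.1 F [ 0.63 -0.2  -0.47] q [0.25 0.31 1.63 0.   1.16 1.94]
turn world z 0.027 -> tool x turn -0.027
shift tool mm [92.4 -2.6  2.6]
```

View pics/wrist8.png

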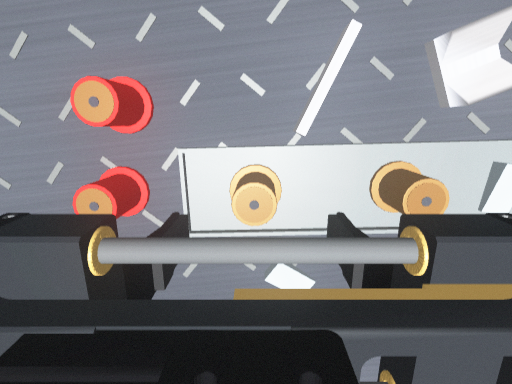

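Both are still upright. I'll descend on the heavier left bush.

>>> {"fn": "move_arm", "kwargs": {"steps": [[[100, 0.03, -0.002, 0, 0], [100, 0.035, 0, 0, 0], [100, 0.012, 0, 0, 0], [100, 0, 0, 0, 0]]]}}

```text
t: 18.6
ee_pos: [588.1, 227.2, 216.5]
eef_rot: [-2.733, 1.536, 0.285]
wrist_force: [-0.5, -0.6, 0.2]
width: 86.7
```

```bash
python3 -c "
from h import *
go([590.3,234,38.5],1.48)"
```

```text
t 18.60 grasp pt [593.5 228.8  53.1] x [ 0.0334  0.0098 -0.9994] y [-0.123 -0.992 -0.014] w 86.7 F [-0.46 -0.65  0.15] q [0.24 0.41 1.66 0.   1.03 1.94]
turn world z 0.033 -> tool x turn -0.033
shift tool mm [14.6 -4.6  4.3]
```

>>> {"fn": "move_arm", "kwargs": {"steps": [[[100, 0.01, -0.005, 0.003, 0], [100, 0.003, 0, 0, 0], [100, 0, 0, 0, 0]]]}}

```text
t: 18.98
ee_pos: [587.3, 233.0, 205.8]
eef_rot: [-2.734, 1.532, 0.283]
wrist_force: [-0.3, 0.6, -0.1]
width: 87.1
```

```bash
python3 -c "
from h import *
go([590.3,234,38.5],1.48)"
```

```text
t 18.98 grasp pt [593.4 234.8  42.4] x [ 0.0377  0.011  -0.9992] y [-0.124 -0.992 -0.016] w 87.1 F [-0.29  0.59 -0.11] q [0.25 0.43 1.66 0.   1.01 1.95]
turn world z 0.033 -> tool x turn -0.033
shift tool mm [3.8 1.3 3.2]
```

>>> {"fn": "move_arm", "kwargs": {"steps": [[[100, 0.004, 0.001, 0.003, 0], [40, 0, 0, 0, 0], [20, 0, 0, 0, 0], [20, 0, 0, 0, 0], [20, 0, 0, 0, 0], [20, 0, 0, 0, 0], [20, 0, 0, 0, 0], [20, 0, 0, 0, 0], [0, 0, 0, 0, 0]]], "grip_force": 40}}

```text
t: 20.1
ee_pos: [584.6, 232.5, 202.7]
eef_rot: [-2.746, 1.53, 0.271]
wrist_force: [0.5, -0.4, -0.4]
width: 37.7
```

```bash
python3 -c "
from h import *
go([590.3,234,38.5],1.48)"
```

```text
t 20.10 grasp pt [591.1 234.3  39.4] x [ 0.0396  0.011  -0.9992] y [-0.123 -0.992 -0.016] w 37.7 F [ 0.47 -0.36 -0.43] q [0.25 0.43 1.67 0.   1.   1.95]
turn world z 0.033 -> tool x turn -0.033
shift tool mm [0.8 0.4 0.8]
```

>>> {"fn": "move_arm", "kwargs": {"steps": [[[0, -0.015, 0, 0, 0], [0, -0.03, 0, 0, 0], [0, -0.035, 0, 0, 0], [0, -0.025, 0, 0, 0], [0, 0, 0, 0, 0]]]}}

```text
t: 20.72
ee_pos: [578.1, 230.9, 308.3]
eef_rot: [-2.723, 1.539, 0.295]
wrist_force: [0.1, -0.5, -5.0]
width: 37.9
```

```bash
python3 -c "
from h import *
go([463,-261.5,140],None)"
```

```text
t 20.73 grasp pt [583.1 232.4 144.9] x [ 0.0306  0.0093 -0.9995] y [-0.124 -0.992 -0.013] w 37.9 F [ 0.05 -0.5  -4.97] q [0.25 0.29 1.64 0.   1.19 1.95]
shift tool mm [ -3.4 505.   58. ]
```

Weight −5 N: the heavy bush is held. Next I'll carry it over.

>>> {"fn": "move_arm", "kwargs": {"steps": [[[0, 0, 0.02, 0.002, 0], [0, 0, 0.035, 0.004, 0], [0, 0, 0.04, 0.005, 0], [0, 0, 0.04, 0.005, 0], [0, 0, 0.04, 0.005, 0], [0, 0, 0.04, 0.005, 0], [0, 0, 0.04, 0.005, 0], [0, 0, 0.03, 0.004, 0], [0, 0, 0.01, 0.001, 0]]]}}

```text
t: 21.85
ee_pos: [494.0, -70.7, 289.2]
eef_rot: [-2.114, 1.561, 0.904]
wrist_force: [1.3, -0.0, -4.6]
width: 37.9
```

```bash
python3 -c "
from h import *
go([463,-261.5,140],None)"
```

```text
t 21.85 grasp pt [495.1 -69.5 125.8] x [ 0.0062  0.0078 -1.    ] y [-0.124 -0.992 -0.009] w 37.9 F [ 1.32 -0.03 -4.61] q [-0.3   0.03  1.96  0.01  1.14  1.39]
shift tool mm [-15.9 194.4   7.9]
```

>>> {"fn": "move_arm", "kwargs": {"steps": [[[0, -0.01, 0.025, 0.001, 0], [0, -0.01, 0.035, 0.001, 0], [0, -0.01, 0.04, 0.002, 0], [0, -0.01, 0.04, 0.001, 0], [0, -0.01, 0.03, 0.001, 0], [0, -0.005, 0.012, 0, 0], [0, 0, 0, 0, 0]]]}}

```text
t: 22.72
ee_pos: [460.4, -254.7, 335.8]
eef_rot: [-1.167, 1.554, 1.85]
wrist_force: [0.4, -0.2, -5.0]
width: 38.0
```

```bash
python3 -c "
from h import *
go([463,-261.5,125.4],None)"
```

```text
t 22.73 grasp pt [ 459.6 -252.1  172.3] x [-0.0046  0.016  -0.9999] y [-0.124 -0.992 -0.015] w 38.0 F [ 0.42 -0.25 -5.03] q [-0.66  0.05  1.85  0.01  1.26  1.03]
shift tool mm [46.7  9.7 -4.8]
```

>>> {"fn": "move_arm", "kwargs": {"steps": [[[0, 0.015, 0.008, -0.003, 0], [0, 0.02, 0.002, -0.002, 0], [0, 0.008, 0, 0, 0], [0, 0, 0, 0, 0]]]}}

```text
t: 23.22
ee_pos: [464.0, -261.3, 286.7]
eef_rot: [-1.055, 1.549, 1.966]
wrist_force: [0.7, 0.1, -5.0]
width: 37.8
```

```bash
python3 - <<'E'
from h import *
go([463,-261.5,125.4],None)
for n in("scene","top","wrist"):
    p,d=get_image(n); cv2.imwrite(f"pics/{n}9.png",p); np.savez(f"{n}9.npz",p=p,d=d)
go([463,-261.5,125.4],None)
E
```

```text
t 23.23 grasp pt [ 462.6 -258.   123.3] x [-0.0085  0.0203 -0.9998] y [-0.121 -0.993 -0.019] w 37.8 F [ 0.69  0.09 -5.  ] q [-0.66  0.13  1.87  0.01  1.17  1.02]
shift tool mm [-2.2  3.4 -0.8]
t 23.38 grasp pt [ 463.5 -258.9  125. ] x [-0.006   0.0183 -0.9998] y [-0.121 -0.993 -0.017] w 37.5 F [ 0.34 -0.3  -4.67] q [-0.66  0.12  1.87  0.01  1.17  1.02]
shift tool mm [-0.4  2.6  0.2]
```

View pics/scene9.png

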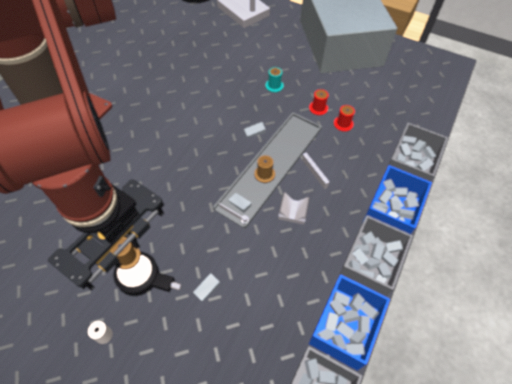

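View pics/wrist9.png

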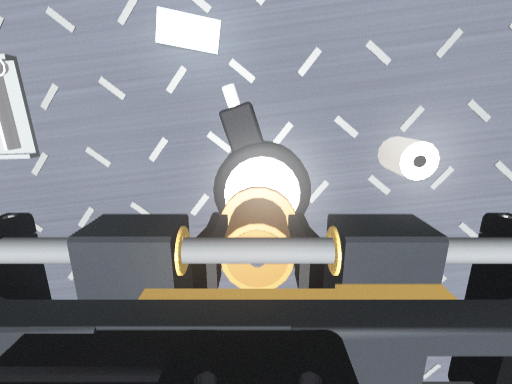

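View pics/top9.png

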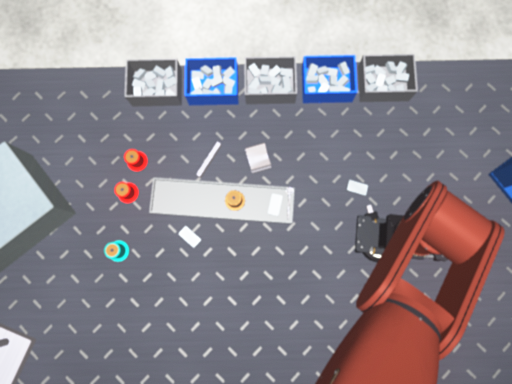

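The scene view shows the heavy bush held over the white disc at about (128,258), with the right bush upright in the channel at (264,168) and the bystanders where they were. I'll make a last small centring shift of 3 mm towards −y.

>>> {"fn": "move_arm", "kwargs": {"steps": [[[0, -0.001, 0.003, -0.001, 0], [0, -0.001, 0, 0, 0]]]}}

```text
t: 23.62
ee_pos: [465.6, -265.6, 291.9]
eef_rot: [-1.214, 1.554, 1.807]
wrist_force: [-0.5, 0.0, -5.1]
width: 37.7
```

```bash
python3 - <<'E'
from h import *
for i in range(8): p,d=get_image("wrist")
go([463.5,-262,125.4],None)
o,R,P,g=pose(); print(o['qvel'].round(4))
cv2.imwrite("pics/w10.png",p)
p,d=get_image("scene"); cal=get_calibration("scene"); W=world(cal,d)
cv2.imwrite("pics/s10.png",cv2.resize(p[200:320,60:220],None,fx=4.5,fy=4.5,interpolation=cv2.INTER_CUBIC))
h=cv2.cvtColor(p,cv2.COLOR_BGR2HSV)
m=(h[...,0]>8)&(h[...,0]<25)&(h[...,1]>110)&(d>0)&(np.hypot(W[...,0]-462,W[...,1]+261)<45)&(W[...,2]>80)
for lo,hi in((85,97),(97,115),(115,150)):
    k=m&(W[...,2]>lo)&(W[...,2]<hi); print(lo,k.sum(),W[k].mean(0).round(1) if k.any() else '')
k=(np.hypot(W[...,0]-576.5,W[...,1]-93)<30)&(W[...,2]>50); print('right bush top',W[k].mean(0).round(1))
go([463.5,-262,125.4],None)
E
```

```text
t 24.02 grasp pt [ 464.4 -262.2  127.6] x [-0.0052  0.0177 -0.9998] y [-0.12  -0.993 -0.017] w 37.5 F [ 0.19  0.11 -5.95] q [-0.67  0.13  1.86  0.01  1.17  1.02]
shift tool mm [ 2.2 -0.1  0.9]
[ 0.0006  0.0026  0.001  -0.0005 -0.0001  0.    ]
85 29 [ 478.2 -267.8   96.2]
97 144 [ 477.2 -265.6  103.8]
115 263 [ 474.  -265.8  137.7]
right bush top [578.6  92.   56.6]
t 24.07 grasp pt [ 464.4 -262.2  127.6] x [-0.0053  0.0177 -0.9998] y [-0.12  -0.993 -0.017] w 38.1 F [ 0.65  0.39 -6.32] q [-0.67  0.13  1.86  0.01  1.17  1.02]
shift tool mm [ 2.2 -0.1  1. ]
```

View pics/s10.png

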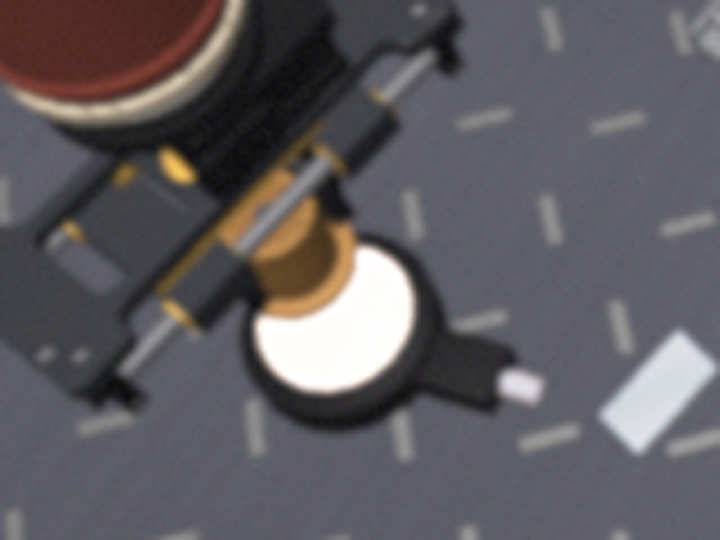

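View pics/w10.png

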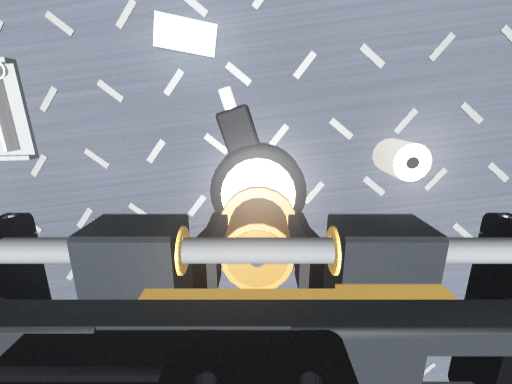

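```bash
python3 -c "
from cell import *
sign_off(); print(observe()['t'])"
```

```text
the job is handed in; nothing more can be done
the job is handed in; nothing more can be done
```

The left bush is the heavier one. It is now held still above the probe head, and the right bush is standing back in its place. The job was handed in at about 24 s of the 72 s allowed.

- **Weighing:** I lifted the left bush first, about 80 mm, and held it still for 1.2 s. It read 5.3 N, about 540 g. The right bush, lifted and held the same way, read 3.3 N, about 337 g. Each was set back upright within about 1 mm of where it stood.
- **Last checks:**
  - The heavier bush's underside is about 62 mm above the disc, by calculation from the gripper pose, and within about 1–2 mm of its centre.
  - Its weight still shows on the wrist and joint speeds are about zero.
  - In the last pictures the lighter bush stands where it began, and the bystanders in view look unmoved.
- **Not perfect:**
  - The tool's tilt crept as the moves added up and could not be corrected through this interface. I estimate the held bush leans about 2.5–3° from vertical.
  - The scene camera's depth readings of the held bush came out about 10–14 mm further in x than the gripper pose says. I took that as the camera seeing only one side of it, and went by the arm pose and the wrist view.

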